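# Pour sorted brass nipples from a corner-spout pan into a fittings case

## Task

Put the sorted fittings away: pick up the sorting pan by its black grip, carry it to the open blue case and tip it spout-down so that all three brass nipples run out through its corner spout into the empty bay, without touching the cleaned nipples with the fingers. Then set the pan back down flat on the bench and shut the case's lid, leaving the case about where it stands, the iron tees in their bay, and the oil can, the jar and the green can in their places.

Things in the scene. Friction and masses are not known exactly. Their poses are not given: they have to be found in the camera images.
- pan: pale aluminium sorting pan: a 170 mm square plate used cornerwise, floor 3 mm, walls 2 mm thick and 20 mm high, open spout at one corner, black grip at the opposite one. Origin on its underside at the square's centre; x runs along the diagonal towards the spout, z up. Its side corners lie at y = +-120 mm. 0.17 kg empty. Smooth metal: the nipples start to slide at 11 to 17 degrees of tilt and run out at 30 to 45; rocking or wagging the pan frees one that hangs up.
- pan_grip (a point): middle of the pan's black grip, a rounded bar 64 mm long (pan x), 20 mm thick (pan y), 34 mm high (2 to 36 mm above the bench when the pan lies flat); this point is at pan x = -150 mm, 19 mm above the underside. Take it from above across the 20 mm and grip firmly (60 N or more), as the pan hangs out from it; axes as the pan's.
- pan_spout (a point): middle of the end of the spout's floor (upper face), at pan x = 128 mm, 3 mm above the pan's underside; the spout is a straight channel 88 mm wide along x; axes as the pan's
- nip_a (a point): centre of a brass hex nipple (threaded pipe fitting): 56 mm long along its y axis, hexagon 22 to 25 mm across in the middle, 17 mm diameter at the ends, about 70 g; lies on the floor of the sorting pan at the start
- nip_b (a point): centre of a brass hex nipple (threaded pipe fitting): 56 mm long along its y axis, hexagon 22 to 25 mm across in the middle, 17 mm diameter at the ends, about 70 g; lies on the floor of the sorting pan at the start
- nip_c (a point): centre of a brass hex nipple (threaded pipe fitting): 56 mm long along its y axis, hexagon 22 to 25 mm across in the middle, 17 mm diameter at the ends, about 70 g; lies on the floor of the sorting pan at the start
- case: blue steel case, 150 mm deep (x) by 220 mm wide (y), rim 56 mm above the bench, walls and floor 3 mm, loose, 1.3 kg. Origin on its underside at the centre; front = -x side, lid hinged along the back (+x). A divider across it at y = 23 mm, 48 mm high, makes a bay 82 mm wide on the +y side, which holds two black iron tees, and an empty one 144 mm (x) by 129 mm (y) on the -y side.
- empty_bay (a point): centre of the floor of the empty bay of the case (case x = 0, y = -42.5 mm, 3 mm above the bench); axes as the case's
- case_lid (a joint): hinge of the lid (rad): 0 shut, flat on the rim; grows as it opens, at most 1.9. Starts open past upright (1.65 to 1.85); it turns freely and drops shut by itself once pushed well forward of upright (below about 1.5)
- lid_hinge (a point): middle of the lid's hinge axis: case x = +75 mm, y = 0, 56 mm above the bench. The axis runs along the case's y.
- lid_lip (a point): middle of the black finger lip at the lid's free edge (60 mm along the edge, 20 mm deep, 4 mm thick), 162 mm from the hinge axis. The lid is a sheet 226 mm wide and 3 mm thick, its outer face 6 mm outside the plane through the hinge axis.
- tee_a: black malleable iron pipe tee, 54 x 68 x 35 mm, lying in the full bay; origin on its underside
- tee_b: black malleable iron pipe tee, 54 x 68 x 35 mm, lying in the full bay; origin on its underside
- oil_can: bystander: green oil can with a thin curved spout, 80 x 92 x 197 mm, upright; origin at the centre of its underside
- jar_screws: bystander: clear jar with a black lid, 63 mm wide, 94 mm high, upright; origin at the centre of its underside
- ledge_can: bystander: green drinks can, 66 mm wide, 115 mm high, upright; origin at the centre of its underside
- nipple_a: the same nipple as nip_a, by its body; origin on its underside, 11 mm below its centre
- nipple_b: the same nipple as nip_b, by its body; origin on its underside, 11 mm below its centre
- nipple_c: the same nipple as nip_c, by its body; origin on its underside, 11 mm below its centre
Mind the look-alikes: they are no part of the job. Leave any pink or red look-alike of the nipple_a alone.

How it is judged:
On the way:
1. all three nipples lie in the empty bay while the pan is still tipped spout-down (its diagonal at least 10 degrees below level) (x of nip_a in the frame of empty_bay between -0.07 and 0.07 m and y of nip_a in the frame of empty_bay between -0.061 and 0.061 m and z of nip_a in the frame of empty_bay between 0 and 0.042 m and x of nip_b in the frame of empty_bay between -0.07 and 0.07 m and y of nip_b in the frame of empty_bay between -0.061 and 0.061 m and z of nip_b in the frame of empty_bay between 0 and 0.042 m and x of nip_c in the frame of empty_bay between -0.07 and 0.07 m and y of nip_c in the frame of empty_bay between -0.061 and 0.061 m and z of nip_c in the frame of empty_bay between 0 and 0.042 m and angle between pan's own x axis and vertical above 1.745 rad), for 0.2 s.
At the end, for the whole second after the job is handed in: all three nipples lie inside the bay that was empty (centres over its floor, under 42 mm above its floor), the tees are still in theirs, the lid is shut (within 0.06 rad), and the pan lies flat, right way up, on the bench (within 0.06 rad and 8 mm), at rest (x of nip_a in the frame of empty_bay between -0.07 and 0.07 m and y of nip_a in the frame of empty_bay between -0.061 and 0.061 m and z of nip_a in the frame of empty_bay between 0 and 0.042 m and x of nip_b in the frame of empty_bay between -0.07 and 0.07 m and y of nip_b in the frame of empty_bay between -0.061 and 0.061 m and z of nip_b in the frame of empty_bay between 0 and 0.042 m and x of nip_c in the frame of empty_bay between -0.07 and 0.07 m and y of nip_c in the frame of empty_bay between -0.061 and 0.061 m and z of nip_c in the frame of empty_bay between 0 and 0.042 m and value of joint case_lid below 0.06 rad and angle between pan's own z axis and vertical below 0.06 rad and height (world z) of pan between -0.005 and 0.008 m and linear speed of pan below 0.02 m/s and velocity of joint case_lid below 0.05 rad/s and y of each of tee_a, tee_b in the frame of case above 0.025 m and z of each of tee_a, tee_b in the frame of case below 0.04 m); the robot touches nothing.
It fails at once if the oil can is pushed more than 30 mm (distance of oil_can from where it was at the start of the episode above 0.03 m).
It fails at once if the jar is pushed more than 30 mm (distance of jar_screws from where it was at the start of the episode above 0.03 m).
It fails at once if the green can is pushed more than 30 mm (distance of ledge_can from where it was at the start of the episode above 0.03 m).
It fails at once if the fingers touch a nipple (contact force between the fingers and nipple_a above 0.5 N or contact force between the fingers and nipple_b above 0.5 N or contact force between the fingers and nipple_c above 0.5 N).
It fails at once if the case is shoved more than 60 mm (distance of case from where it was at the start of the episode above 0.06 m).
It also fails if it takes over 72 s, if anything falls off the work surface, if the arm or the gripper's body presses on something with over 40 N, if the wrist force passes 120 N, or if a joint passes its speed limit or range.

## Robot

A 6-joint arm with a two-finger parallel gripper is mounted at the origin on a cart in front of the work surface, level with it; the furniture and walls round the work are solid. World frame = base frame: x ahead of the robot, y to its left, z up, the work surface at z = 0. Lengths are in m, angles in rad, forces in N, time in s.
With the tool pointing down it reaches from about 0.35 to 0.85 m from the base axis. Payload 8.1 kg.
Tool frame: the origin (TCP) lies midway between the tips of the shut fingers; the grasp point (between the pads) lies 19 mm behind it (arm.grip_point_offset is the distance from the TCP to the grasp point, in m); z points along the fingers, y is the line along which they close (so a half turn about z gives the same grasp; the last joint's range is limited). The gripper opens to 93 mm and grips with 3 to 60 N. Pads are 15 mm wide; open, the fingers measure 128 mm over their backs; the gripper's body (75 mm by 188 mm) begins 65 mm behind the grasp point.
Start: joints at [-1.321, 0.13, 1.488, -0, 1.523, -0.085], TCP at [0.197, -0.567, 0.219] pointing down, gripper open.
Joint ranges: [-2.96, 2.96], [-0.89, 2.26], [0.02, 2.5], [-1.34, 4.48], [0, 2.73], [-2.66, 2.66]. Speed limits (rad/s): [2.39, 2.39, 2.79, 3.14, 3.14, 3.14].

## Interface

Orientations are given as a unit quaternion [w, x, y, z].
In Python, from rig import arm, snapshot, job gives the robot as it stands. The module is installed in compiled form; this text tells all that it offers.
- The arm moves only by the shell command python3 -m handwheel 'ROWS' [OPENING]. ROWS is JSON, a list that holds one entry, the list of rows, each a list of 6 numbers: the shift along the world's x, y, z in units of 40 mm (1.0 is 40 mm), then the turn, a rotation vector about the world's x, y, z in units of 5 degrees (1.0 is 5 degrees). In form: [[[dx, dy, dz, ax, ay, az], ...]]. A call has 1 to 5 rows; each row is the pose to reach, as a shift and turn from the pose commanded when the call began; what a row does not reach only later rows make up. A row lasts 1/12 s, in which the tool goes at most 41.7 mm and 7.16 degrees, less where a joint would pass 70% of its speed; a pose out of reach is approached as far as the arm can. A call with a gripper value outside its range is refused whole. OPENING is the opening in per cent of the stroke, from 0 (shut) to 100 (fully open), set as the call begins (- or left out, the last holds). The fingers move at their own pace and stop on an object; the grip force is fixed at half the most. Time passes only in rows, so rows that repeat a pose let the fingers close. It gives the time, the measured TCP pose, the force, the opening and the grip force at its end, in the units of the state.
- arm.read_state(): the state, without advancing time (a new reading comes with each control period).
- snapshot(name): name is "scene" or "top" or "wrist"; returns a dict with "color" (384x512x3 uint8, red, green, blue), "depth" (384x512 float32, m along the optical axis (not along the pixel's ray), 0 where there is no reading), "fx", "fy", "cx", "cy" (pixels), "k1" (the pictures are not rectified: a ray, as slopes to the right and down, at radius r is drawn at 1 + k1 r^2 times it, then the intrinsics apply), "eye" and "rotation" of the camera in the world. Camera axes: x right, y up, looking along -z (the intrinsics and any distortion apply to the point x, -y, -z); pixel columns grow to the right and rows downward; lengths in m; the calibration is good to about 2 mm. A picture is of the moment at which its call begins.
- job.sign_off(): hands the job in; it is judged then, once.
The state is a dict: "time": time; "qpos": joint angles; "qvel": joint speeds; "joint_torque": joint torques, N m; "ee_pos": TCP position; "tool_rot": TCP orientation; "force": force on the tool from outside, world axes, zero at the start; "torque": the same for the moment, N m; "gripper_width": finger opening in m; "grip_force": force on a finger pad.
Only numpy, scipy, OpenCV 4.12 (cv2) and the standard library are available. Lean on these libraries where they do the work, as an engineer would, in place of code of your own. Each camera call takes 0.05 s, during which the arm holds its last target. There are 200 camera calls.

## Working session

There is one attempt and no reset: what is moved stays moved. The work goes in short steps, Python scripts to look and compute and a shell command to move; the robot and the scene stay as the last step left them, time stands still between calls to the robot, and variables do not carry over. Pictures are saved under pics/ and viewed, at most 11 in all, crops included, and the job is handed in when it is done.

```bash
mkdir -p pics; cat > h.py <<'E'
import numpy as np, cv2
from rig import arm, snapshot, job
def cloud(s):
    h,w=s["depth"].shape
    u,v=np.meshgrid(np.arange(w),np.arange(h))
    K=np.array([[s["fx"],0,s["cx"]],[0,s["fy"],s["cy"]],[0,0,1.]])
    p=np.stack([u,v],-1).reshape(-1,1,2).astype(float)
    xn=((p[:,0,0]-s["cx"])/s["fx"]);yn=((p[:,0,1]-s["cy"])/s["fy"])
    x,y=xn.copy(),yn.copy()
    for _ in range(8):
        f=1+s["k1"]*(x*x+y*y); x=xn/f;y=yn/f
    ray=np.stack([x,-y,-np.ones_like(x)],-1)@np.array(s["rotation"]).T
    d=s["depth"].reshape(-1,1)
    P=np.array(s["eye"])+ray*d
    P[d[:,0]==0]=np.nan
    return P.reshape(h,w,3),ray.reshape(h,w,3)
def plane(s,ray,u,v,z):
    r=ray[int(round(v)),int(round(u))];e=np.array(s["eye"]);return e+r*(z-e[2])/r[2]
E
python3 - <<'E'
from h import *
st=arm.read_state();print(st)
ims=[]
for n in("top","scene"):
    s=snapshot(n);np.save(n+".npy",s,allow_pickle=True)
    print(n,s["eye"],np.round(s["rotation"],3).tolist(),s["fx"],s["k1"])
    cv2.imwrite(f"pics/{n}0.png",cv2.resize(s["color"][...,::-1],(768,576),interpolation=cv2.INTER_CUBIC))
E
```

```text
{'time': 0.0, 'qpos': array([-1.32137724e+00,  1.31152998e-01,  1.48927423e+00, -9.00839428e-06,
        1.52301249e+00, -8.54002298e-02]), 'qvel': array([ 2.32640279e-03,  8.06129417e-04, -1.07022780e-03, -5.81755299e-05,
       -2.67347914e-04,  7.17806387e-04]), 'joint_torque': array([-9.65922118e-04, -5.59850299e+01, -4.91752017e+01,  7.65604503e-02,
        3.58044798e-02, -1.82533568e-04]), 'ee_pos': array([ 0.19703457, -0.56611699,  0.21759511]), 'tool_rot': array([-9.20060182e-04,  9.86019243e-01,  1.66628930e-01, -8.01372500e-05]), 'force': array([0.19896978, 1.2458013 , 0.25341593]), 'torque': array([ 0.00846755,  0.01870241, -0.02551809]), 'grip_force': 0.0, 'gripper_width': 0.09286864470034306}
top [ 0.47822928 -0.03045375  1.10192874] [0.707, 0.029, -0.015, -0.706] 357.12112664171485 -0.08277624615396834
scene [0.04236297 0.49561034 0.63372748] [-0.354, -0.164, 0.395, 0.832] 368.4749536328466 -0.11122992780545547
```

```bash
sed -i 's/np.array(s\["rotation"\]).T/R.from_quat(s["rotation"],scalar_first=True).as_matrix().T/; 1a from scipy.spatial.transform import Rotation as R' h.py
```

```text
(no output)
```

View pics/top0.png

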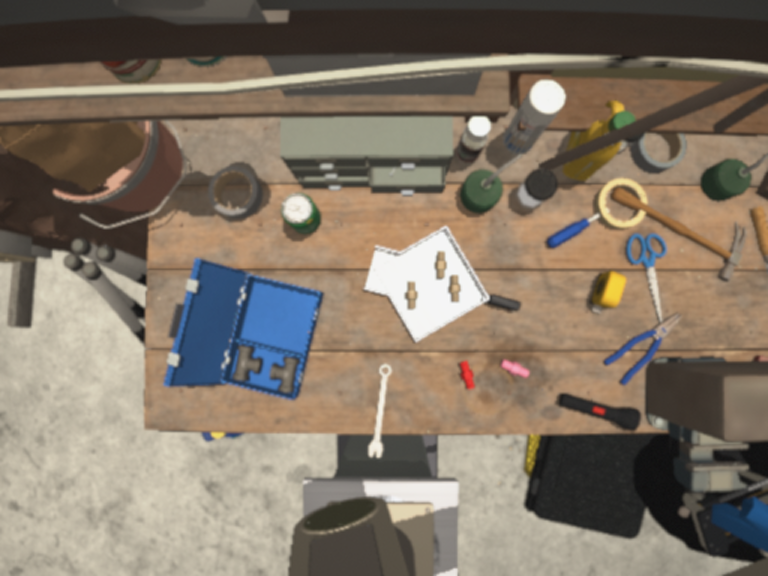

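View pics/scene0.png

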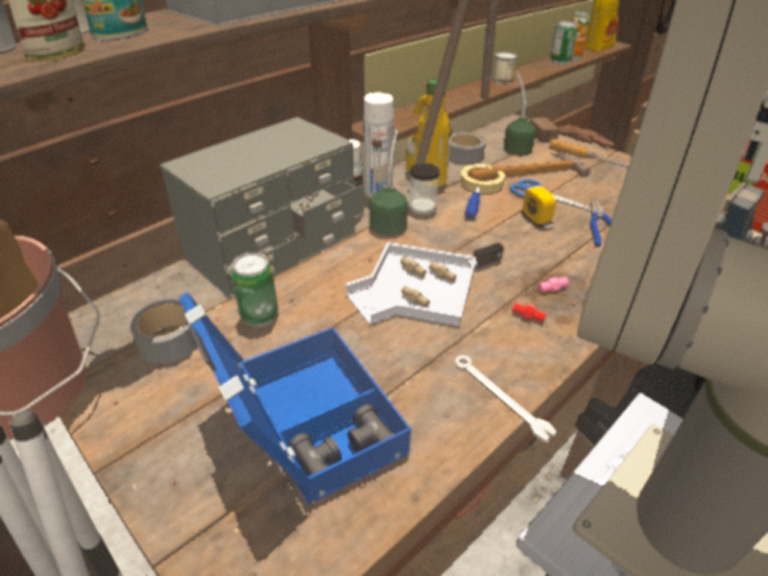

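The top view (768x576 scale) shows the pan at about (430,285), its spout left at (375,272) and its black grip right at (505,302). The open case is at (275,335), with its lid hinged on the left, the tees in the lower bay and the empty bay above at (283,312). The brass nipples in the pan are at (440,264), (454,288) and (411,294). The red one at (467,375) and the pink one at (515,368), lying on the bench, are look-alikes; the brass ones in the pan fit the description.

```bash
python3 - <<'E'
from h import *
s=np.load("top.npy",allow_pickle=True).item();P,ray=cloud(s)
hsv=cv2.cvtColor(s["color"],cv2.COLOR_RGB2HSV);k=512/768
def box(u0,v0,u1,v1):
    m=np.zeros(hsv.shape[:2],bool);m[int(v0*k):int(v1*k),int(u0*k):int(u1*k)]=1;return m
def onplane(pts,z): return np.array([plane(s,ray,u,v,z) for u,v in pts])
def rect(m,zmin,zmax,name):
    q=P[m&(P[...,2]>zmin)&(P[...,2]<zmax)]
    r=cv2.minAreaRect((q[:,:2]*1000).astype(np.float32))
    print(name,len(q),"c",np.round(r[0],1),"size",np.round(r[1],1),"ang",round(r[2],1),"z",np.round(np.nanpercentile(q[:,2],[5,50,95]),4),"mean",q.mean(0).round(4)); return q
g=box(488,285,530,320)&(hsv[...,2]<75); rect(g,.015,.05,"grip")
pan=box(350,215,500,350)&(hsv[...,2]>150)&(hsv[...,1]<60); q=rect(pan,-.01,.04,"pan")
q=q[:,:2];hull=cv2.convexHull((q*1000).astype(np.float32))[:,0]
ap=cv2.approxPolyDP(hull.reshape(-1,1,2),8,True)[:,0];print("pan poly",ap.round(0).tolist())
nb=box(380,240,480,320)&(hsv[...,1]>70)
n,l,st,c=cv2.connectedComponentsWithStats(nb.astype(np.uint8))
for i in range(1,n):
    if st[i,4]>20: print("nip",c[i]/k,st[i,4],plane(s,ray,*c[i],.014).round(3))
blue=(hsv[...,0]>100)&(hsv[...,0]<125)&(hsv[...,1]>120)
b=box(150,250,335,410)&blue
q=rect(b,.045,.062,"rim");print(cv2.boxPoints(cv2.minAreaRect((q[:,:2]*1000).astype(np.float32))).round(0).tolist())
lid=rect(b,.075,.26,"lid");print("lidtop",lid[lid[:,2]>.19].mean(0),lid[lid[:,2]<.1].mean(0))
st0=arm.read_state()["ee_pos"];print(st0)
for nme,bx in dict(can=(280,190,325,240),oil=(455,165,505,215),jar=(518,165,560,215),cab=(280,110,455,195)).items():
    m=box(*bx);q=P[m&(P[...,2]>.04)];print(nme,q.min(0).round(3),q.max(0).round(3))
E
```

```text
grip 46 c [ 509.3 -242.7] size [51.9 11.7] ang 66.1 z [0.0237 0.0338 0.0373] mean [ 0.5105 -0.2403  0.0326]
pan 3401 c [562.3 -80.6] size [216.  216.6] ang 30.6 z [-0.0019  0.0019  0.0232] mean [ 0.5574 -0.0937  0.004 ]
pan poly [[673.0, -138.0], [635.0, 8.0], [548.0, 36.0], [434.0, -73.0], [514.0, -211.0], [533.0, -221.0]]
nip [396.3125 243.2125] 120 [ 0.636 -0.032  0.014]
nip [471.41044776 252.08955224] 201 [ 0.618 -0.186  0.014]
nip [440.21917808 264.16438356] 73 [ 0.593 -0.121  0.014]
nip [453.97727273 286.90909091] 66 [ 0.547 -0.151  0.014]
nip [411.07142857 294.5952381 ] 63 [ 0.532 -0.063  0.014]
nip [386.37583893 308.82885906] 149 [ 0.501 -0.014  0.014]
nip [471.61363636 314.40909091] 66 [ 0.489 -0.185  0.014]
rim 348 c [446.1 220.4] size [160.4 216.7] ang 77.0 z [0.0461 0.0533 0.0607] mean [0.4397 0.2384 0.0531]
[[323.0, 167.0], [534.0, 118.0], [570.0, 274.0], [359.0, 323.0]]
lid 2308 c [470.3 317.2] size [ 48.7 221.3] ang 76.7 z [0.0826 0.1383 0.1997] mean [0.4705 0.3194 0.138 ]
lidtop [0.47509449 0.33416619 0.1999691 ] [0.46709241 0.30313332 0.0876648 ]
[ 0.19703969 -0.56619546  0.21768694]
can [0.656 0.123 0.04 ] [0.723 0.186 0.116]
oil [ 0.701 -0.244  0.041] [ 0.781 -0.164  0.169]
jar [ 0.711 -0.356  0.04 ] [ 0.791 -0.279  0.097]
cab [ 0.716 -0.13   0.04 ] [0.832 0.169 0.452]
```

```bash

python3 -m handwheel '[[[0.7,0.7,-0.1,0,0,0.9],[1.4,1.4,-0.2,0,0,1.8],[2.1,2.1,-0.3,0,0,2.7],[2.7,2.8,-0.5,0,0,3.7],[2.7,2.8,-0.5,0,0,3.7]]]' 100
python3 -m handwheel '[[[0.7,0.7,-0.1,0,0,0.9],[1.4,1.4,-0.2,0,0,1.8],[2.1,2.1,-0.3,0,0,2.7],[2.7,2.8,-0.6,0,0,3.7],[2.7,2.8,-0.6,0,0,3.7]]]'
python3 -m handwheel '[[[0.7,0.7,-0.1,0,0,0.9],[1.4,1.4,-0.2,0,0,1.8],[2.1,2.1,-0.3,0,0,2.7],[2.6,2.8,-0.6,0,0,3.6],[2.6,2.8,-0.6,0,0,3.6]]]'
python3 - <<'E'
from h import *
st=arm.read_state();print(st["ee_pos"],R.from_quat(st["tool_rot"],scalar_first=True).as_matrix().round(3).tolist())
s=snapshot("wrist");np.save("wrist.npy",s,allow_pickle=True)
cv2.imwrite("pics/w1.png",s["color"][...,::-1])
E
```

```text
time: 0.52
ee_pos: [0.3085, -0.4494, 0.1965]
tool_rot: [-0.002, 0.945, 0.328, 0.001]
force: [-0.1, 0.6, -0.4]
gripper_width: 0.0932
grip_force: 0.0
time: 0.93
ee_pos: [0.4157, -0.3373, 0.1721]
tool_rot: [-0.002, 0.88, 0.475, 0.001]
force: [0.5, 0.5, -1.3]
gripper_width: 0.093
grip_force: 0.0
time: 1.35
ee_pos: [0.5188, -0.2258, 0.1481]
tool_rot: [-0.002, 0.795, 0.606, 0.0]
force: [0.2, -0.8, -1.2]
gripper_width: 0.0928
grip_force: 0.0
[ 0.51877133 -0.22581612  0.14805682] [[0.265, 0.964, -0.002], [0.964, -0.265, 0.004], [0.003, -0.003, -1.0]]
```

View pics/w1.png

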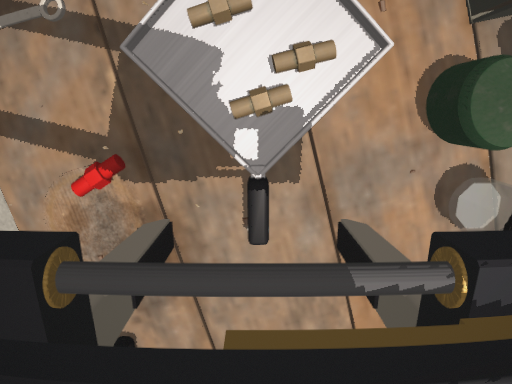

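The wrist view shows the grip lying vertically from (259,178) to (258,243), with the pan's near corner at (258,172), side corners at (123,45) and (391,43), and the three brass nipples inside. I'll turn these into positions.

```bash
python3 - <<'E'
from h import *
s=np.load("wrist.npy",allow_pickle=True).item();P,ray=cloud(s)
for n,u,v,z in[("gfront",259,178,.036),("gback",258,243,.036),("gL",249,210,.03),("gR",269,210,.03),("near",258,172,.022),("L",123,45,.022),("Rr",391,43,.022),("nip",262,101,.014)]:
    print(n,plane(s,ray,u,v,z).round(4),P[v,u].round(4))
hsv=cv2.cvtColor(s["color"],cv2.COLOR_RGB2HSV)
m=(hsv[...,2]<90)&(P[...,2]>.028)&(P[...,2]<.045);m[:160]=0;m[250:]=0;m[:,:235]=0;m[:,285:]=0
q=P[m];r=cv2.minAreaRect((q[:,:2]*1000).astype(np.float32));print(len(q),r,q[:,2].mean())
E
```

```text
gfront [ 0.5251 -0.2173  0.036 ] [ 0.5246 -0.2196  0.0238]
gback [ 0.5077 -0.2777  0.036 ] [ 0.5077 -0.2778  0.0359]
gL [ 0.5077 -0.2456  0.03  ] [ 0.5082 -0.2442  0.0349]
gR [ 0.5259 -0.2506  0.03  ] [ 5.247e-01 -2.598e-01 -1.000e-04]
near [ 0.5251 -0.2142  0.022 ] [nan nan nan]
L [ 0.4397 -0.0714  0.022 ] [ 0.4407 -0.0723  0.0249]
Rr [ 0.6696 -0.1329  0.022 ] [ 0.668  -0.1332  0.0254]
nip [ 0.5459 -0.1522  0.014 ] [ 0.5455 -0.1526  0.0257]
1372 ((515.0525512695312, -249.0523681640625), (63.030338287353516, 19.889629364013672), 75.162109375) 0.03517302795863503
```

```bash

python3 -m handwheel '[[[0,-0.17,-0.8,0,0,0.1],[0,-0.17,-1.6,0,0,0.1],[0,-0.17,-2.4,0,0,0.1],[0,-0.17,-3.2,0,0,0.1],[0,-0.17,-3.55,0,0,0.1]]]'
python3 -m handwheel '[[[0,0,0,0,0,0],[0,0,0,0,0,0],[0,0,0,0,0,0],[0,0,0,0,0,0],[0,0,0,0,0,0]]]' 0
python3 -m handwheel '[[[0,0,0,0,0,0],[0,0,0,0,0,0],[0,0,0,0,0,0],[0,0,0,0,0,0],[0,0,0,0,0,0]]]' 0
python3 -m handwheel '[[[0,0,0.1,0,0,0],[0,0,0.2,0,0,0],[0,0,0.3,0,0,0],[0,0,0.5,0,0,0],[0,0,0.5,0,0,0]]]'
python3 - <<'E'
from h import *
for n in("scene","top"):
    s=snapshot(n);P,_=cloud(s)
    hsv=cv2.cvtColor(s["color"],cv2.COLOR_RGB2HSV)
    X=P[...,0]-.5535;Y=P[...,1]+.1035
    a=X*.262+Y*.965;b=-X*.965+Y*.262
    m=(abs(b)<40e-3)&(hsv[...,2]>120)&(hsv[...,1]<60)&(abs(P[...,2])<.08)
    for lo in(-.08,-.04,0,.04,.08,.1):
        k=m&(a>lo)&(a<lo+.03); print(n,lo,k.sum(),np.nanmedian(P[k][:,2]).round(4) if k.any() else "")
    cv2.imwrite(f"pics/{n}2.png",s["color"][...,::-1])
st=arm.read_state();print(st["ee_pos"],st["force"],st["torque"],st["grip_force"],st["gripper_width"])
E
```

```text
time: 1.82
ee_pos: [0.5135, -0.2375, 0.004]
tool_rot: [-0.003, 0.796, 0.605, -0.001]
force: [-0.8, 0.2, -0.7]
gripper_width: 0.0929
grip_force: 0.0
time: 2.23
ee_pos: [0.5185, -0.2386, 0.0107]
tool_rot: [0.002, 0.795, 0.606, 0.001]
force: [-0.1, 0.4, 0.1]
gripper_width: 0.0646
grip_force: 0.0
time: 2.65
ee_pos: [0.5172, -0.2374, 0.0087]
tool_rot: [-0.0, 0.795, 0.607, -0.0]
force: [0.4, 0.0, -0.5]
gripper_width: 0.0304
grip_force: 0.0
time: 3.07
ee_pos: [0.5179, -0.238, 0.0303]
tool_rot: [0.001, 0.795, 0.607, 0.0]
force: [1.0, -0.3, -2.3]
gripper_width: 0.0198
grip_force: 30.0
scene -0.08 110 0.0149
scene -0.04 190 0.0121
scene 0 122 0.01
scene 0.04 178 0.0089
scene 0.08 161 0.0068
scene 0.1 187 0.0055
top -0.08 215 0.0129
top -0.04 235 0.0102
top 0 239 0.0081
top 0.04 245 0.0057
top 0.08 248 0.0032
top 0.1 234 0.002
[ 0.51757019 -0.23778328  0.0292836 ] [ 0.28887615 -0.83702497 -3.33301712] [-0.15400971 -0.00575797 -0.09839971] 29.999674558639526 0.020096316849423007
```

```bash
cat > slope.py <<'E'
from h import *
# pan floor plane + edge, from top view, white pixels near pan
def pan(n="top"):
    s=snapshot(n);P,_=cloud(s);hsv=cv2.cvtColor(s["color"],cv2.COLOR_RGB2HSV)
    st=arm.read_state();M=R.from_quat(st["tool_rot"],scalar_first=True).as_matrix()
    g=st["ee_pos"]-.019*M[:,2];d=M[:,0].copy()
    D=P-g;a=D@d;b=D@M[:,1]
    m=(a>.06)&(a<.262)&(abs(b)<.038)&(hsv[...,2]>110)&(hsv[...,1]<60)
    q=np.c_[a[m],(D@M[:,2])[m]];c=np.polyfit(q[:,0],q[:,1],1)
    for _ in range(4):
        r=q[:,1]-np.polyval(c,q[:,0]);k=abs(r)<.004;c=np.polyfit(q[k,0],q[k,1],1)
    rel=np.degrees(np.arctan(c[0]));tool=np.degrees(np.arcsin(-d[2]))
    nb=(a>.03)&(a<.27)&(abs(b)<.11)&(hsv[...,1]>75)&(hsv[...,0]<30)&(D@M[:,2]<np.polyval(c,a)-.004)&(D@M[:,2]>np.polyval(c,a)-.035)
    n_,l,stt,cc=cv2.connectedComponentsWithStats(nb.astype(np.uint8))
    nips=[(round(float(a[l==i].mean()*1000)),round(float(b[l==i].mean()*1000)),int(stt[i,4])) for i in range(1,n_) if stt[i,4]>25]
    print("rel droop %.1f tool down %.1f n=%d"%(rel,tool,k.sum()),"nips(a,b,px)",nips,"g",g.round(4),"tq",st["torque"].round(2),"F",st["force"].round(1),"grip",st["grip_force"],"t",st["time"])
    return s
if __name__=="__main__": pan()
E
python3 slope.py
python3 -m handwheel '[[[0,0,0.1,0,0,0],[0,0,0.2,0,0,0],[0,0,0.3,0,0,0],[0,0,0.3,0,0,0],[0,0,0.3,0,0,0]]]'
python3 slope.py
```

```text
time: 3.63
ee_pos: [0.5175, -0.2377, 0.0411]
tool_rot: [0.0, 0.795, 0.607, 0.0]
force: [0.4, -0.5, -2.0]
gripper_width: 0.0199
grip_force: 30.0Traceback (most recent call last):
  File "slope.py", line 18, in <module>
    if __name__=="__main__": pan()
                             ~~~^^
  File "slope.py", line 11, in pan
    r=q[:,1]-np.polyval(c,q[:,0]);k=abs(r)<.004;c=np.polyfit(q[k,0],q[k,1],1)
                                                  ~~~~~~~~~~^^^^^^^^^^^^^^^^^
    raise TypeError("expected non-empty vector for x")
TypeError: expected non-empty vector for x
Traceback (most recent call last):
  File "slope.py", line 18, in <module>
    if __name__=="__main__": pan()
                             ~~~^^
  File "slope.py", line 11, in pan
    r=q[:,1]-np.polyval(c,q[:,0]);k=abs(r)<.004;c=np.polyfit(q[k,0],q[k,1],1)
                                                  ~~~~~~~~~~^^^^^^^^^^^^^^^^^
TypeError: expected non-empty vector for x
```

View pics/scene2.png

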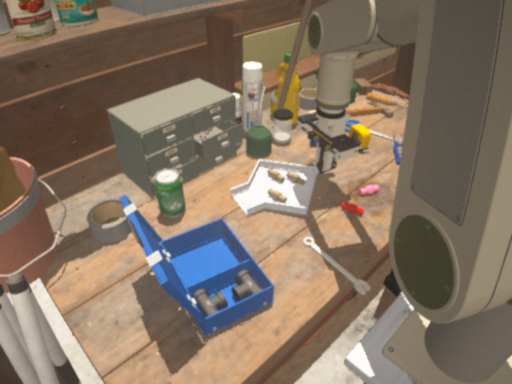

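The pan is gripped, with its spout end still on the bench around (240,195) and the three nipples around (285,180). My floor fit is picking up the arm, so I'm limiting it to the floor's height.

```bash
sed -i 's/&(hsv\[...,2\]>110)/\&(hsv[...,2]>110)\&(abs(D@M[:,2]-.018-a*np.tan(np.radians(TH)))<.022)/; s/def pan(n="top")/import sys\nTH=float(sys.argv[1]) if len(sys.argv)>1 else 5\ndef pan(n="top")/' slope.py; python3 slope.py 6
```

```text
rel droop 5.7 tool down 0.0 n=1310 nips(a,b,px) [(129, 41, 68), (89, 4, 68), (169, -32, 66)] g [ 0.5172 -0.2375  0.0597] tq [-0.28 -0.02 -0.08] F [-0.7  0.7 -2.5] grip 30.00051498413086 t 3.7333
```

The pan droops because the fixed 30 N grip slips under the 0.5 Nm moment. I'll set it back down, regrip further forward and lower for more pad overlap and a shorter arm, and shift the nipples towards the grip.

```bash

python3 -m handwheel '[[[0,0,-0.2,0,0,0],[0,0,-0.4,0,0,0],[0,0,-0.65,0,0,0],[0,0,-0.65,0,0,0],[0,0,-0.65,0,0,0]]]'
python3 slope.py 1
python3 -m handwheel '[[[0,0,0,0,0,0],[0,0,0,0,0,0],[0,0,0,0,0,0],[0.06,0.24,-0.25,0,0,0],[0.06,0.24,-0.25,0,0,0]]]' 35
python3 -m handwheel '[[[0,0,0,0,0,0],[0,0,0,0,0,0],[0,0,0,0,0,0]]]' 35
python3 -m handwheel '[[[0,0,0,0,0,0],[0,0,0,0,0,0],[0,0,0,0,0,0],[0,0,0,0,0,0],[0,0,0,0,0,0]]]' 0
python3 -m handwheel '[[[-0.1,-0.25,0,0,0,0],[-0.2,-0.7,0,0,0,0],[-0.3,-1.1,0,0,0,0],[-0.4,-1.5,0,0,0,0],[-0.4,-1.5,0,0,0,0]]]'
python3 -m handwheel '[[[0,0,0,0,0,0],[0,0,0,0,0,0]]]'
python3 slope.py 0
```

```text
time: 4.15
ee_pos: [0.5172, -0.2373, 0.0137]
tool_rot: [-0.0, 0.795, 0.607, 0.0]
force: [1.1, 0.1, 0.3]
gripper_width: 0.0197
grip_force: 30.0
rel droop -0.0 tool down -0.0 n=1293 nips(a,b,px) [(130, 42, 59), (91, 4, 59), (171, -33, 62)] g [ 0.517  -0.2373  0.0328] tq [-0.35 -0.18  0.01] F [ 0.8  0.6 -1.2] grip 30.000357627868652 t 4.2
time: 4.62
ee_pos: [0.5188, -0.226, 0.0027]
tool_rot: [-0.001, 0.795, 0.607, -0.0]
force: [-1.0, 0.7, -0.5]
gripper_width: 0.0327
grip_force: 0.0
time: 4.87
ee_pos: [0.5196, -0.2278, 0.0046]
tool_rot: [0.0, 0.795, 0.607, -0.0]
force: [0.6, 0.2, -0.3]
gripper_width: 0.0326
grip_force: 0.0
time: 5.28
ee_pos: [0.5197, -0.2281, 0.0049]
tool_rot: [0.0, 0.795, 0.607, 0.0]
force: [-0.1, -0.2, 0.7]
gripper_width: 0.0202
grip_force: 30.0
time: 5.7
ee_pos: [0.5027, -0.2909, 0.0048]
tool_rot: [0.001, 0.796, 0.606, -0.0]
force: [-0.6, -1.7, 1.2]
gripper_width: 0.02
grip_force: 30.0
time: 5.87
ee_pos: [0.5036, -0.2881, 0.0048]
tool_rot: [0.0, 0.795, 0.606, -0.0]
force: [-0.3, -1.7, 2.8]
gripper_width: 0.0199
grip_force: 30.0
rel droop 0.1 tool down 0.0 n=1277 nips(a,b,px) [(117, 42, 69), (79, 5, 62), (160, -31, 63)] g [ 0.5037 -0.2878  0.0239] tq [-0.31  0.   -0.01] F [-0.4 -1.6  2.2] grip 30.000423789024353 t 5.9167
```

```bash

python3 -m handwheel '[[[0.26,1.0,0,0,0,0],[0.52,2.0,0,0,0,0],[0.7,2.65,0,0,0,0],[0.8,3.0,0,0,0,0],[0.86,3.25,0,0,0,0]]]'
python3 -m handwheel '[[[0.02,0.08,0,0,0,0],[0.02,0.08,0,0,0,0]]]'
python3 slope.py 0
python3 -m handwheel '[[[0,0,0.15,0,0,0],[0,0,0.3,0,0,0],[0,0,0.4,0,0,0],[0,0,0.4,0,0,0],[0,0,0.4,0,0,0]]]'
python3 slope.py 2
```

```text
time: 6.33
ee_pos: [0.5386, -0.1553, 0.0049]
tool_rot: [0.0, 0.794, 0.608, 0.0]
force: [-1.1, -3.2, 2.4]
gripper_width: 0.0196
grip_force: 30.0
time: 6.5
ee_pos: [0.5391, -0.1536, 0.0049]
tool_rot: [-0.0, 0.795, 0.607, 0.0]
force: [-0.3, 2.5, 4.6]
gripper_width: 0.0196
grip_force: 30.0
rel droop 0.2 tool down -0.0 n=1351 nips(a,b,px) [(88, 40, 65), (60, 14, 29), (128, -32, 63)] g [ 0.539  -0.1542  0.0239] tq [ 0.36 -0.01  0.  ] F [0.3 2.1 3.5] grip 30.000831484794617 t 6.55
time: 6.97
ee_pos: [0.5387, -0.1553, 0.0208]
tool_rot: [0.0, 0.795, 0.606, 0.0]
force: [-0.8, 0.2, -3.6]
gripper_width: 0.0198
grip_force: 30.0
rel droop 0.4 tool down 0.0 n=1366 nips(a,b,px) [(87, 41, 69), (58, 15, 31), (126, -32, 63)] g [ 0.5385 -0.1551  0.0396] tq [-0.38  0.08  0.02] F [-0.6  0.1 -5. ] grip 29.999318718910217 t 7.0167
```

The lower, forward grip holds: 0.4° of droop with the pan off the bench. Next I tip it spout-up and lift gently.

```bash

python3 -m handwheel '[[[0,0,0.1,0.2,-0.05,0],[0,0,0.25,0.6,-0.15,0],[0,0,0.4,1.1,-0.3,0],[0,0,0.55,1.6,-0.42,0],[0,0,0.65,1.93,-0.5,0]]]'
python3 slope.py 1
python3 -m handwheel '[[[0,0,0.1,0.2,-0.05,0],[0,0,0.3,0.5,-0.12,0],[0,0,0.6,0.8,-0.2,0],[0,0,0.9,1.0,-0.25,0],[0,0,1.2,1.0,-0.25,0]]]'
python3 -m handwheel '[[[0,0,0.4,0,0,0],[0,0,0.8,0,0,0],[0,0,1.2,0,0,0],[0,0,1.4,0,0,0],[0,0,1.5,0,0,0]]]'
python3 slope.py 2
```

```text
time: 7.43
ee_pos: [0.539, -0.1552, 0.0475]
tool_rot: [-0.054, 0.792, 0.604, 0.07]
force: [-0.1, -0.2, -3.7]
gripper_width: 0.02
grip_force: 30.0
rel droop 1.1 tool down -10.2 n=1557 nips(a,b,px) [(72, 21, 159), (128, -34, 72)] g [ 0.5383 -0.1592  0.0667] tq [-0.6   0.07 -0.04] F [ 0.1 -0.9 -2.2] grip 29.999274909496307 t 7.4833
time: 7.9
ee_pos: [0.5384, -0.1549, 0.0951]
tool_rot: [-0.082, 0.788, 0.601, 0.104]
force: [0.4, -0.3, -4.3]
gripper_width: 0.0199
grip_force: 30.0
time: 8.32
ee_pos: [0.5397, -0.155, 0.1568]
tool_rot: [-0.08, 0.788, 0.602, 0.104]
force: [0.5, -0.3, -3.7]
gripper_width: 0.0195
grip_force: 30.0
rel droop 1.4 tool down -15.1 n=2045 nips(a,b,px) [(71, 22, 215), (126, -33, 98)] g [ 0.5383 -0.1597  0.1749] tq [-0.69  0.09  0.03] F [ 0.2 -0.1 -4.6] grip 29.999482333660126 t 8.3667
```

```bash

python3 -m handwheel '[[[-0.1,0.1,0.05,0,0,0],[-0.3,0.35,0.2,0,0,0.1],[-0.6,0.7,0.4,0,0,0.2],[-0.9,1.1,0.6,0,0,0.3],[-1.2,1.5,0.8,0,0,0.4]]]'
python3 -m handwheel '[[[-0.4,0.4,0.2,0,0,0],[-0.8,0.8,0.4,0,0,0],[-1.1,1.2,0.6,0,0,0],[-1.3,1.4,0.7,0,0,0],[-1.4,1.55,0.7,0,0,0]]]'
python3 -m handwheel '[[[0,0.05,0,0,0,0],[0,0.05,0,0,0,0]]]'
python3 - <<'E'
import sys;sys.argv=["",'2']
exec(open("slope.py").read().replace('if __name__=="__main__": pan()','s=pan()'))
cv2.imwrite("pics/top3.png",s["color"][...,::-1])
E
```

```text
time: 8.78
ee_pos: [0.4891, -0.0935, 0.1853]
tool_rot: [-0.085, 0.778, 0.615, 0.101]
force: [0.4, -0.4, -3.3]
gripper_width: 0.0197
grip_force: 30.0
time: 9.2
ee_pos: [0.4336, -0.0315, 0.2146]
tool_rot: [-0.083, 0.777, 0.615, 0.102]
force: [0.5, 0.0, -3.9]
gripper_width: 0.0196
grip_force: 30.0
time: 9.37
ee_pos: [0.4344, -0.0303, 0.2138]
tool_rot: [-0.084, 0.777, 0.615, 0.102]
force: [-0.1, 0.3, -2.3]
gripper_width: 0.0197
grip_force: 30.0
rel droop 1.2 tool down -15.1 n=2385 nips(a,b,px) [(65, 24, 245), (119, -31, 119)] g [ 0.4336 -0.0355  0.2321] tq [-0.65  0.1   0.  ] F [-0.4  0.1 -4. ] grip 29.998160898685455 t 9.4167
```

View pics/top3.png

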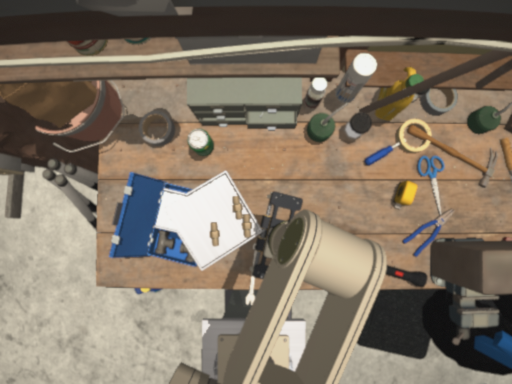

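```bash

python3 -m handwheel '[[[0,-0.1,-0.1,-0.5,0.1,0],[-0.05,-0.2,-0.2,-1.3,0.3,0],[-0.1,-0.3,-0.4,-2.2,0.5,0],[-0.1,-0.45,-0.6,-3.1,0.7,0],[-0.15,-0.6,-0.8,-3.7,0.85,0]]]'
python3 -m handwheel '[[[0,0,-0.1,-0.5,0.1,0],[0,-0.05,-0.15,-1.1,0.25,0],[-0.05,-0.1,-0.2,-1.8,0.4,0],[-0.05,-0.15,-0.25,-2.5,0.55,0],[-0.07,-0.2,-0.3,-3.1,0.73,0]]]'
python3 slope.py 2
python3 -m handwheel '[[[0.05,0.2,0.2,-0.7,0.15,0],[0.1,0.4,0.45,-1.4,0.3,0],[0.15,0.6,0.7,-2.1,0.47,0],[0.2,0.75,0.95,-2.9,0.66,0],[0.2,0.75,0.95,-2.9,0.66,0]]]'
python3 -m handwheel '[[[0,0,0,0,0,0],[0,0,0,0,0,0],[0,0,0,0,0,0],[0,0,0,0,0,0],[0,0,0,0,0,0]]]'
python3 - <<'E'
import sys;sys.argv=["",'2']
exec(open("slope.py").read().replace('if __name__=="__main__": pan()','s=pan()'))
s2=snapshot("scene")
cv2.imwrite("pics/m4.png",np.vstack([s["color"][150:300,60:460],s2["color"][150:380,0:400]])[...,::-1])
E
```

```text
time: 9.83
ee_pos: [0.4295, -0.055, 0.1822]
tool_rot: [0.021, 0.784, 0.62, -0.028]
force: [0.3, -0.7, -3.8]
gripper_width: 0.0202
grip_force: 30.0
time: 10.25
ee_pos: [0.4262, -0.0627, 0.1699]
tool_rot: [0.106, 0.773, 0.611, -0.137]
force: [-0.3, 0.4, -3.9]
gripper_width: 0.0197
grip_force: 30.0
time: 10.72
ee_pos: [0.4347, -0.0309, 0.2081]
tool_rot: [0.185, 0.748, 0.593, -0.235]
force: [1.2, -0.4, -2.9]
gripper_width: 0.0195
grip_force: 30.0
time: 11.13
ee_pos: [0.4339, -0.0333, 0.2088]
tool_rot: [0.185, 0.75, 0.591, -0.233]
force: [-0.5, 0.0, -1.4]
gripper_width: 0.0197
grip_force: 30.0
rel droop 3.8 tool down 34.6 n=16 nips(a,b,px) [] g [ 0.4364 -0.0227  0.2245] tq [ 0.33 -0.13  0.02] F [ 0.9 -0.1 -1.6] grip 29.999510049819946 t 11.1833Traceback (most recent call last):
  File "slope.py", line 20, in <module>
    if __name__=="__main__": pan()
                             ~~~^^
  File "slope.py", line 11, in pan
    q=np.c_[a[m],(D@M[:,2])[m]];c=np.polyfit(q[:,0],q[:,1],1)
                                  ~~~~~~~~~~^^^^^^^^^^^^^^^^^
    raise TypeError("expected non-empty vector for x")
TypeError: expected non-empty vector for x
```

View pics/m4.png

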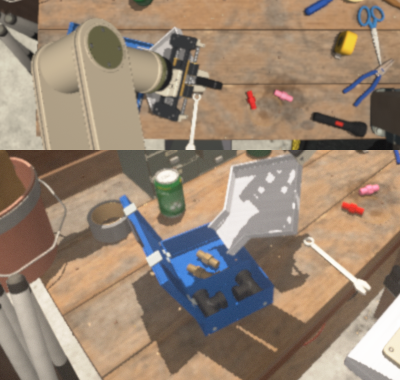

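The pan looks empty and the force has dropped to its empty weight. Two nipples show in the bay around (205,265); the third may be hidden by the spout. I'll check brass points in the case frame.

```bash
cat > bay.py <<'E'
from h import *
d=np.array([.225,.974]);e=np.array([-.974,.225]);c=np.array([.4868,.206])
for n in("scene","top"):
    s=snapshot(n);P,_=cloud(s);hsv=cv2.cvtColor(s["color"],cv2.COLOR_RGB2HSV)
    q=P[...,:2]-c;X=q@d;Y=q@e
    br=(hsv[...,1]>50)&(hsv[...,0]<35)&(hsv[...,2]>60)
    m=br&(abs(X)<.085)&(abs(Y)<.08)&(P[...,2]>.002)&(P[...,2]<.09)
    k,l,st,cc=cv2.connectedComponentsWithStats(m.astype(np.uint8))
    for i in range(1,k):
        if st[i,4]>10: print(n,"px",cc[i].round(),st[i,4],"bay xy",X[l==i].mean().round(3),Y[l==i].mean().round(3),"z",P[l==i][:,2].min().round(3),P[l==i][:,2].max().round(3))
    cv2.imwrite(f"pics/bay_{n}.png",cv2.resize(s["color"][190:350,120:310] if n=="scene" else s["color"][160:280,100:230],None,fx=4,fy=4,interpolation=cv2.INTER_CUBIC)[:600,:800,::-1])
E
python3 bay.py
```

```text
scene px [208. 258.] 161 bay xy -0.006 -0.0 z 0.014 0.028
scene px [198. 271.] 155 bay xy 0.028 0.021 z 0.015 0.028
```

View pics/bay_scene.png

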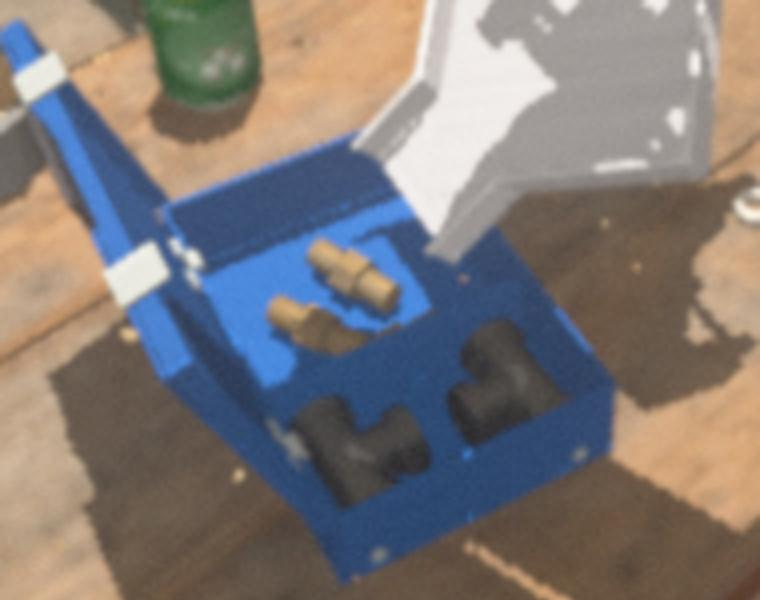

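Two nipples are clear in the bay at (350,275) and (320,330), and a brown bit at (385,332) behind the divider hints at the third. The wrist camera should settle whether the pan is empty.

```bash
python3 - <<'E'
from h import *
s=snapshot("wrist");cv2.imwrite("pics/w5.png",s["color"][...,::-1])
E
```

```text
(no output)
```

View pics/w5.png

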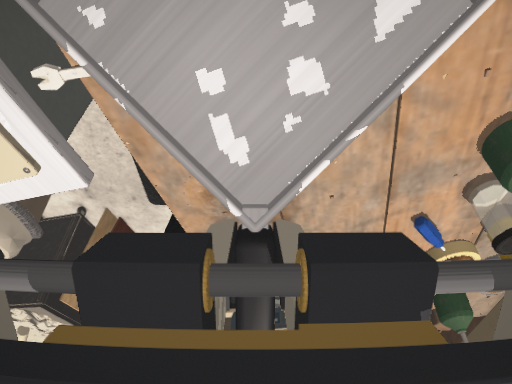

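```bash

python3 -m handwheel '[[[-0.1,-0.3,0.2,0,0,0],[-0.2,-0.8,0.5,0,0,0],[-0.3,-1.4,0.9,0,0,0],[-0.4,-2,1.3,0,0,0],[-0.5,-2.4,1.5,0,0,0]]]'
python3 -m handwheel '[[[0.2,0,0,1,-0.2,0],[0.5,0,0,2,-0.5,0],[0.8,0,0,3,-0.7,0],[1.1,0,0,4,-0.9,0],[1.3,0,0,5,-1.15,0]]]'
python3 -m handwheel '[[[0.3,0,-0.3,0.6,-0.1,0],[0.7,-0.3,-0.8,1.2,-0.3,0],[1.0,-0.8,-1.4,1.8,-0.4,0],[1.3,-1.4,-2,2.2,-0.5,0],[1.3,-1.9,-2.4,2.2,-0.5,0]]]'
python3 slope.py 2
python3 bay.py
```

```text
time: 11.8
ee_pos: [0.4142, -0.1303, 0.2708]
tool_rot: [0.186, 0.749, 0.591, -0.233]
force: [0.6, 0.2, -1.9]
gripper_width: 0.0196
grip_force: 30.0
time: 12.22
ee_pos: [0.4672, -0.1288, 0.2697]
tool_rot: [0.048, 0.782, 0.618, -0.06]
force: [-0.8, 0.0, -2.0]
gripper_width: 0.0196
grip_force: 30.0
time: 12.63
ee_pos: [0.518, -0.2068, 0.1701]
tool_rot: [-0.015, 0.785, 0.62, 0.015]
force: [0.2, -0.4, -1.6]
gripper_width: 0.0196
grip_force: 30.0
rel droop 3.7 tool down -2.3 n=2135 nips(a,b,px) [] g [ 0.5155 -0.2098  0.1856] tq [-0.3   0.23  0.11] F [-3.8 -1.5 -4.3] grip 30.00320792198181 t 12.6833
scene px [208. 258.] 159 bay xy -0.006 -0.0 z 0.013 0.028
scene px [198. 271.] 167 bay xy 0.027 0.022 z 0.015 0.028
top px [189. 209.] 74 bay xy -0.009 -0.007 z 0.012 0.027
top px [180. 221.] 168 bay xy 0.009 0.035 z 0.013 0.029
```

View pics/bay_top.png

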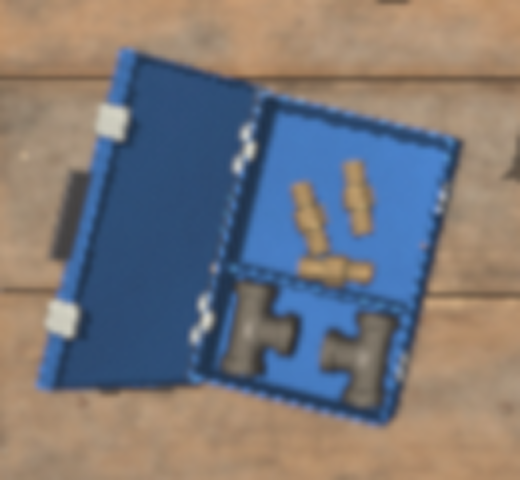

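All three nipples lie flat in the bay, at (357,197), (309,217) and (337,270) in the crop, with the tees in theirs. Now I set the pan down.

```bash

python3 -m handwheel '[[[0,-0.2,-0.5,0.3,-0.07,0],[0,-0.4,-1.3,0.3,-0.07,0],[0,-0.5,-2.1,0.3,-0.07,0],[0,-0.5,-2.9,0.3,-0.07,0],[0,-0.5,-3.5,0.3,-0.07,0]]]'
python3 -m handwheel '[[[0,0,-0.15,0,0,0],[0,0,-0.3,0,0,0],[0,0,-0.5,0,0,0],[0,0,-0.5,0,0,0]]]'
python3 slope.py 2
```

```text
time: 13.2
ee_pos: [0.5178, -0.2237, 0.0315]
tool_rot: [-0.022, 0.784, 0.62, 0.025]
force: [-0.7, 1.2, -1.1]
gripper_width: 0.0194
grip_force: 30.0
time: 13.53
ee_pos: [0.5187, -0.2246, 0.0133]
tool_rot: [-0.022, 0.784, 0.62, 0.025]
force: [0.9, 0.7, -0.9]
gripper_width: 0.0199
grip_force: 30.0
rel droop 3.9 tool down -3.8 n=1495 nips(a,b,px) [] g [ 0.5186 -0.2261  0.0328] tq [-0.23 -0.01  0.01] F [ 1.  -1.  -0.8] grip 29.999509155750275 t 13.5833
```

```bash

python3 -m handwheel '[[[0,0,-0.1,0,0,0],[0,0,-0.2,0,0,0],[0,0,-0.2,0,0,0]]]'
python3 slope.py 2
python3 - <<'E'
from h import *
for n in("top","scene"):
    s=np.load(n+".npy",allow_pickle=True).item();P,_=cloud(s)
    for x0 in np.arange(.3,.7,.05):
        m=(P[...,0]>x0)&(P[...,0]<x0+.05)&(P[...,1]>.345)&(P[...,1]<.6)&(P[...,2]>.02)
        if m.any():
            q=P[m];print(n,round(x0,2),m.sum(),"ymin",q[:,1].min().round(3),"zmax",q[:,2].max().round(3),"zmax y<.45",q[q[:,1]<.45][:,2].max(initial=0).round(3))
E
```

```text
time: 13.83
ee_pos: [0.5188, -0.2251, 0.0052]
tool_rot: [-0.022, 0.784, 0.62, 0.025]
force: [0.7, 0.5, -0.4]
gripper_width: 0.0197
grip_force: 30.0
rel droop 3.9 tool down -3.8 n=1471 nips(a,b,px) [] g [ 0.5184 -0.2263  0.0242] tq [-0.11 -0.24 -0.06] F [-0.5 -0.2 -0.6] grip 30.001180171966553 t 13.8833
top 0.35 205 ymin 0.345 zmax 0.205 zmax y<.45 0.205
top 0.4 102 ymin 0.345 zmax 0.207 zmax y<.45 0.207
top 0.45 45 ymin 0.345 zmax 0.218 zmax y<.45 0.218
top 0.5 155 ymin 0.528 zmax 0.134 zmax y<.45 0.0
top 0.55 432 ymin 0.516 zmax 0.169 zmax y<.45 0.0
top 0.6 681 ymin 0.517 zmax 0.326 zmax y<.45 0.0
top 0.65 1605 ymin 0.439 zmax 0.339 zmax y<.45 0.08
scene 0.35 378 ymin 0.345 zmax 0.208 zmax y<.45 0.208
scene 0.4 189 ymin 0.345 zmax 0.218 zmax y<.45 0.218
scene 0.45 44 ymin 0.345 zmax 0.22 zmax y<.45 0.22
scene 0.5 1202 ymin 0.527 zmax 0.15 zmax y<.45 0.0
scene 0.55 1306 ymin 0.517 zmax 0.168 zmax y<.45 0.0
scene 0.6 148 ymin 0.518 zmax 0.128 zmax y<.45 0.0
scene 0.65 1086 ymin 0.435 zmax 0.207 zmax y<.45 0.08
```

```bash

python3 -m handwheel '[[[0,0,0,0,0,0],[0,0,0,0,0,0],[0,0,0,0,0,0],[0,0,0,0,0,0]]]' 40
python3 -m handwheel '[[[0,0,0.3,0,0,0],[0,0,1,0,0,0],[0,0,2,0,0,0],[0,0,3,0,0,0],[0,0,4,0,0,0]]]'
python3 -m handwheel '[[[-0.1,0.6,1,-0.2,0.05,0],[-0.2,1.5,2,-0.4,0.1,0],[-0.3,2.5,3,-0.7,0.17,0],[-0.4,3.5,3.9,-0.74,0.17,0],[-0.4,4.5,3.9,-0.74,0.17,0]]]' 0
python3 slope.py 0 >/dev/null; python3 - <<'E'
from h import *
s=snapshot("top");P,_=cloud(s);hsv=cv2.cvtColor(s["color"],cv2.COLOR_RGB2HSV)
m=(hsv[...,1]<60)&(hsv[...,2]>130)&(P[...,0]>.42)&(P[...,0]<.69)&(P[...,1]>-.24)&(P[...,1]<.05)&(P[...,2]>-.01)&(P[...,2]<.04)
q=P[m];k=abs(q[:,2]-.003)<.006
c=np.linalg.lstsq(np.c_[q[k][:,:2],np.ones(k.sum())],q[k][:,2],rcond=None)[0];print("pan floor plane slopes",c[:2].round(4),"z",q[k][:,2].mean().round(4),k.sum(),len(q))
E
```

```text
time: 14.22
ee_pos: [0.5179, -0.2247, 0.0047]
tool_rot: [-0.022, 0.784, 0.62, 0.025]
force: [-0.2, -0.5, 0.4]
gripper_width: 0.0365
grip_force: 0.0
time: 14.63
ee_pos: [0.5175, -0.2244, 0.1671]
tool_rot: [-0.022, 0.784, 0.62, 0.025]
force: [1.2, 0.2, 0.3]
gripper_width: 0.0372
grip_force: 0.0
time: 15.05
ee_pos: [0.5038, -0.0782, 0.3115]
tool_rot: [0.001, 0.785, 0.62, 0.0]
force: [2.2, 0.1, 0.8]
gripper_width: 0.0084
grip_force: 0.0
pan floor plane slopes [0.1058 0.125 ] z -0.0013 2 6Traceback (most recent call last):
  File "slope.py", line 20, in <module>
    if __name__=="__main__": pan()
                             ~~~^^
  File "slope.py", line 11, in pan
    q=np.c_[a[m],(D@M[:,2])[m]];c=np.polyfit(q[:,0],q[:,1],1)
                                  ~~~~~~~~~~^^^^^^^^^^^^^^^^^
    raise TypeError("expected non-empty vector for x")
TypeError: expected non-empty vector for x
```

```bash

python3 -m handwheel '[[[0,0.8,0.1,0,0,0],[0,1.7,0.2,0,0,0],[-0.1,2.6,0.2,0,0,0],[-0.2,3.5,0.2,0,0,0],[-0.2,4.3,0.2,0,0,0]]]'
python3 -m handwheel '[[[0,0.9,0,0,0,0],[-0.1,1.8,0,0,0,0],[-0.1,2.7,0,0,0,0],[-0.2,3.6,0,0,0,0],[-0.2,4.3,0,0,0,0]]]'
python3 -m handwheel '[[[-0.1,0.9,0,0,0,0],[-0.2,1.8,0,0,0,0],[-0.3,2.7,0,0,0,0],[-0.4,3.3,0,0,0,0],[-0.4,3.9,0,0,0,0]]]'
python3 -m handwheel '[[[0,0,-0.8,0,0,0],[0,0,-1.7,0,0,0],[0,0,-2.6,0,0,0],[0,0,-3.4,0,0,0],[0,0,-3.4,0,0,0]]]'
python3 - <<'E'
from h import *
s=snapshot("scene");P,_=cloud(s);hsv=cv2.cvtColor(s["color"],cv2.COLOR_RGB2HSV)
m=(hsv[...,1]<60)&(hsv[...,2]>130)&(P[...,0]>.42)&(P[...,0]<.69)&(P[...,1]>-.24)&(P[...,1]<.05)&(P[...,2]>-.01)&(P[...,2]<.04)
q=P[m];k=abs(q[:,2]-.003)<.006
c=np.linalg.lstsq(np.c_[q[k][:,:2],np.ones(k.sum())],q[k][:,2],rcond=None)[0];print("pan floor plane slopes",c[:2].round(4),"z",q[k][:,2].mean().round(4),k.sum(),len(q))
cv2.imwrite("pics/s6.png",s["color"][...,::-1])
E
```

```text
time: 15.57
ee_pos: [0.4947, 0.0947, 0.3146]
tool_rot: [-0.002, 0.785, 0.62, -0.001]
force: [0.4, 0.8, 1.0]
gripper_width: 0.0007
grip_force: 0.0
time: 15.98
ee_pos: [0.4867, 0.2672, 0.3143]
tool_rot: [-0.002, 0.784, 0.62, -0.001]
force: [0.6, -0.6, -0.1]
gripper_width: 0.0002
grip_force: 0.0
time: 16.4
ee_pos: [0.4707, 0.4226, 0.3141]
tool_rot: [-0.002, 0.784, 0.621, -0.002]
force: [-0.0, -0.8, -0.5]
gripper_width: 0.0006
grip_force: 0.0
time: 16.82
ee_pos: [0.4679, 0.4178, 0.1693]
tool_rot: [-0.002, 0.784, 0.62, -0.008]
force: [-0.4, -0.2, -1.3]
gripper_width: 0.0005
grip_force: 0.0
pan floor plane slopes [-0.009   0.0091] z 0.0042 2594 3491
```

View pics/s6.png

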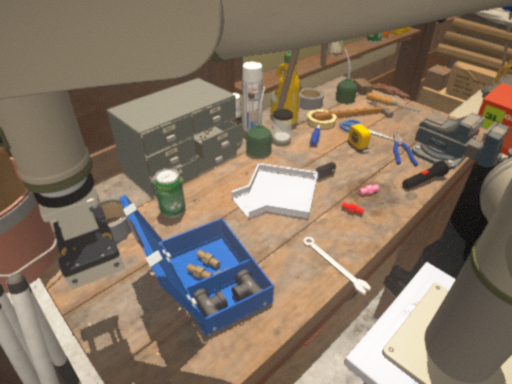

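The pan lies flat and empty at (275,190), all three nipples are in the bay, and the gripper is behind the raised lid. I push the lid forward.

```bash

python3 -m handwheel '[[[-0.1,-0.4,0,0,0,0],[-0.2,-0.8,0,0,0,0],[-0.3,-1.2,0,0,0,0],[-0.4,-1.6,0,0,0,0],[-0.45,-2,0,0,0,0]]]'
python3 -m handwheel '[[[-0.1,-0.4,0,0,0,0],[-0.2,-0.8,0,0,0,0],[-0.3,-1.2,0,0,0,0],[-0.4,-1.6,0,0,0,0],[-0.5,-2,0,0,0,0]]]'
python3 -m handwheel '[[[0,-0.2,0,0,0,0],[0,-0.2,0,0,0,0],[0,0,0.8,0,0,0],[0,0.4,1.7,0,0,0],[0,0.8,2.5,0,0,0]]]'
python3 -m handwheel '[[[0,0.8,0.5,0,0,0],[0,1.6,1,0,0,0],[0,2.5,1,0,0,0],[0,2.5,1,0,0,0],[0,2.5,1,0,0,0]]]'
python3 - <<'E'
from h import *
for n in("scene","top"):
    s=snapshot(n);P,_=cloud(s);hsv=cv2.cvtColor(s["color"],cv2.COLOR_RGB2HSV)
    b=(hsv[...,0]>100)&(hsv[...,0]<125)&(hsv[...,1]>120)&(P[...,2]>.045)&(P[...,2]<.3)&(P[...,0]>.3)&(P[...,0]<.6)&(P[...,1]>.1)&(P[...,1]<.4)
    q=P[b];print(n,b.sum(),"blue z",np.percentile(q[:,2],[1,50,99]).round(3) if b.any() else "", cv2.minAreaRect((q[:,:2]*1000).astype(np.float32)) if b.sum()>5 else "")
    if n=="scene": cv2.imwrite("pics/s7.png",s["color"][...,::-1])
E
```

```text
time: 17.28
ee_pos: [0.4548, 0.3414, 0.1823]
tool_rot: [-0.001, 0.784, 0.62, 0.001]
force: [0.5, 0.2, 1.2]
gripper_width: 0.0002
grip_force: 0.4
time: 17.7
ee_pos: [0.435, 0.261, 0.1822]
tool_rot: [-0.001, 0.785, 0.62, 0.001]
force: [-0.1, -0.8, -0.3]
gripper_width: 0.0004
grip_force: 0.0
time: 18.12
ee_pos: [0.4339, 0.294, 0.2812]
tool_rot: [-0.002, 0.785, 0.62, -0.0]
force: [0.6, 0.0, 0.5]
gripper_width: 0.0003
grip_force: 0.0
time: 18.53
ee_pos: [0.4333, 0.3957, 0.3189]
tool_rot: [-0.002, 0.784, 0.621, -0.001]
force: [0.2, -0.4, -0.3]
gripper_width: 0.0002
grip_force: 0.0
scene 6941 blue z [0.053 0.063 0.066] ((443.31341552734375, 216.1866455078125), (154.6294708251953, 225.44862365722656), 76.34724426269531)
top 3878 blue z [0.056 0.061 0.065] ((446.8076171875, 214.143798828125), (155.6374053955078, 222.15565490722656), 76.46540069580078)
```

View pics/s7.png

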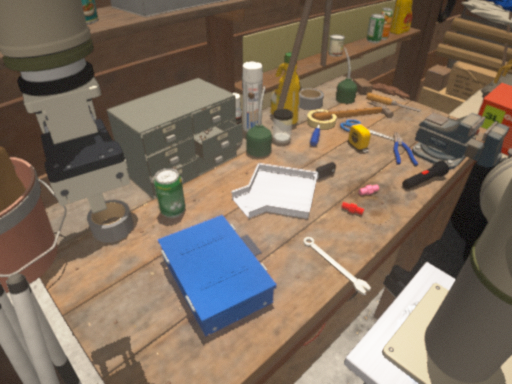

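The lid is shut and level at about z = 0.062. The case hasn't moved, the pan lies flat at (275,190), and nothing is being touched, so I hand the job in.

```bash
python3 -m handwheel '[[[0,0,0,0,0,0],[0,0,0,0,0,0],[0,0,0,0,0,0]]]'; python3 -c "
from rig import job
print(job.sign_off())"
```

```text
time: 18.88
ee_pos: [0.4338, 0.3926, 0.3185]
tool_rot: [-0.002, 0.785, 0.62, -0.001]
force: [1.1, 0.7, 0.5]
gripper_width: 0.0005
grip_force: 0.0
the job is handed in; nothing more can be done
None
```

The job is handed in at 18.9 s: all three nipples were lying in the bay in the last look before the lid shut, the empty pan is flat on the bench, the lid is shut, and the case, tees and bystanders looked in place in the pictures; `sign_off` returned no verdict.

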